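Square a vial block into the corner of a register jig

TASK

Swing the jig's camera arm right back, away from the work corner, then bring the aluminium vial block, holes up, flat onto the jig plate and press it into the corner, one long side flush against the far fence and one end flush against the side fence. Finish while still holding the block pressed firmly against both fences, so that it can be clamped; do not let go. Leave the camera arm swung back and do not disturb the beaker, the tape roll or the small bottle.

Things in the scene. Friction and masses are not known exactly. Their poses are not given: they have to be found in the camera images.
- jig: Fixed grey plate 8 mm thick; origin at its underside, x from front to far fence, y towards side fence and post; it spans x -100..100, y -90..125 mm. Inner fence faces: planes x = 70 mm (far) and y = 40 mm (side). Block in the corner: its origin at (45, -5, 8) mm, axes parallel to the jig's (or half a turn). A post, 22 mm thick, 44 mm at its foot, stands at (45, 98) mm and carries the camera arm.
- far_fence: Steel bar 14 x 100 x 14 mm fixed on the jig plate at its far side. Origin at the centre of its underside, at (77, -20, 8) mm in the jig, axes as the jig's; its inner face looks to -x. Its top is 22 mm above the bench, 31 mm below the top of the seated block, so fingers holding the upper part of the block pass over it.
- side_fence: Steel bar 90 x 14 x 14 mm fixed on the jig plate at its left (+y) side. Origin at the centre of its underside, at (15, 47, 8) mm in the jig, axes as the jig's; its inner face looks to -y. Its top is 22 mm above the bench.
- camera_arm (a joint): Camera arm, swings level about the post. 0: it points along the jig's -y, its head over the work corner; positive is anticlockwise from above, towards the jig's +x (away from the front). Range -0.5 to 1.8 rad, starts within 0.35 of 0, stays where it is left (about 1.1 N at the knob moves it). Swung right back is beyond 1.4 rad; stop at 1.8.
- swing_knob (a point): Point to grip, 142 mm above the bench, on the upright round black knob (18 mm across, from 122 to 162 mm above the bench) on the end of the camera arm, 110 mm from the hinge axis. The arm under it is a bar 22 mm wide and 12 mm thick; below it hangs the black camera head, 44 x 36 mm, down to 73 mm above the bench.
- swing_axis (a point): Point on the upright hinge axis of the camera arm, at the height of swing_knob.
- vial_block: Loose machined aluminium block, 50 mm (x) x 90 mm (y) x 45 mm high (z), about 0.45 kg, smooth (slides on plate and fences with friction about 0.25), with eight blind vial holes (2 x 4) in its top, starting flat on the bench to the right of the jig. Origin at the centre of its underside, z up. The two faces across x (50 mm apart) are its long sides, the two across y (90 mm apart) its ends.
- beaker: Bystander: small grey-white beaker, 51 mm across, 61 mm high, standing upright; origin at the centre of its underside.
- tape_roll: Bystander: roll of tape lying flat, 52 mm across, 19 mm high; origin at the centre of its underside.
- standard_bottle: Bystander: small brown bottle with a white cap, 38 mm across, 82 mm high; origin at the centre of its underside.

How it is judged:
By the outcome, as a careful person would: the job done as asked, in the order asked, and still so for the second after the job is handed in, while the arm keeps its last pose, push and grip.
It also fails if it takes over 59 s, if anything falls off the work surface, if the arm or the gripper's body presses on something with over 40 N, if the wrist force passes 120 N, or if a joint passes its speed limit or range.

ROBOT

A 6-joint arm with a two-finger parallel gripper is mounted at the origin on a cart in front of the work surface, level with it; the furniture and walls round the work are solid. World frame = base frame: x ahead of the robot, y to its left, z up, the work surface at z = 0. Lengths are in m, angles in rad, forces in N, time in s.
With the tool pointing down it reaches from about 0.35 to 0.85 m from the base axis. Payload 8.1 kg.
Tool frame: the origin (TCP) lies at the very end of the fingers, on their centre line; the grasp point (between the pads) lies 19 mm behind it; z points along the fingers, y is the line along which they close (so a half turn about z gives the same grasp; the last joint's range is limited). The gripper opens to 93 mm and grips with 3 to 60 N. Pads are 15 mm wide; open, the fingers measure 128 mm over their backs; the gripper's body (75 mm by 188 mm) begins 65 mm behind the grasp point.
Start: joints at [1.128, 0.13, 1.488, -0, 1.523, -0.085], TCP at [0.21, 0.562, 0.219] pointing down, gripper open.
Joint ranges: [-2.96, 2.96], [-0.89, 2.26], [0.02, 2.5], [-1.34, 4.48], [0, 2.73], [-2.66, 2.66]. Speed limits (rad/s): [2.39, 2.39, 2.79, 3.14, 3.14, 3.14].

INTERFACE

Orientations are given as a rotation vector (axis times angle).
In Python, from plant import monitor, eyes, ticket gives the robot as it stands.
- The arm moves only by the tool arm_command, never from a script. Its argument "deltas" is a list that holds one entry, the list of rows, each a list of 6 numbers: the shift along the world's x, y, z in cm, then the turn, a rotation vector about the world's x, y, z in degrees. In form: [[[tx, ty, tz, rx, ry, rz], ...]]. A call has 1 to 12 rows; each row shifts and turns the commanded pose from where the row before left it; what a row does not reach is not made up. A row lasts 1/12 s, in which the tool goes at most 41.7 mm and 7.16 degrees, less where a joint would pass 70% of its speed; a pose out of reach is approached as far as the arm can. A call is refused whole if a number of a shift passes 4.17 or a number of a turn 7.16, either way. A call with a gripper value outside its range is refused whole. "gripper" is the opening, from -1 (shut) to 1 (fully open), set as the call begins (left out, the last holds). The fingers move at their own pace and stop on an object; "squeeze" is the grip in N (left out, the last holds). Time passes only in rows, so rows that do not move let the fingers close. It gives the time, the measured TCP pose, the force, the opening and the grip force at its end, in the units of the state.
- monitor.read_state(): the state, without advancing time (a new reading comes with each control period).
- eyes.read_camera(name): name is "scene" or "top" or "wrist"; returns the picture (400x640x3 uint8, blue, green, red); there is no depth.
- eyes.camera_model(name): a dict with "fx", "fy", "cx", "cy" (pixels), "rvec" (rotation vector, rad) and "tvec" (3), from world to camera coordinates, as OpenCV has them. Camera axes: x right, y down, z forward; pixel columns grow to the right and rows downward; lengths in m; the calibration is good to about 2 mm. A picture is of the moment at which its call begins: read the wrist's pose just before it. camera_model takes no time and is no camera call; for the wrist camera it gives the pose at the moment of the call.
- ticket.close_job(): hands the job in; it is judged then, once.
The state is a dict: "t": time; "q": joint angles; "dq": joint speeds; "joint_torque": joint torques, N m; "tool_pos": TCP position; "orientation": TCP orientation; "force": force on the tool from outside, world axes, zero at the start; "wrist_torque": the same for the moment, N m; "opening": finger opening in m; "gripper_force": force on a finger pad.
Only numpy, scipy, OpenCV 4.12 (cv2) and the standard library are available. Lean on these libraries where they do the work, as an engineer would, in place of code of your own. Each camera call takes 0.05 s, during which the arm holds its last target. There are 200 camera calls.

## Working session

There is one attempt and no reset: what is moved stays moved. The work goes in short steps, Python scripts to look and compute and a tool call to move; the robot and the scene stay as the last step left them, time stands still between calls to the robot, and variables do not carry over. Pictures are saved under pics/ and viewed, at most 10 in all, crops included, and the job is handed in when it is done.

Besides the shell and the picture viewer there is one more tool, called after ">>>" in YAML: its name, and indented under it one key for each argument. arm_command: Moves the arm, as the interface text tells. Its arguments: {"type":"object","properties":{"deltas":{"type":"array"},"gripper":{"type":"number"},"squeeze":{"type":"number"}},"required":["deltas"]}

```bash
mkdir -p pics
python3 - <<'E'
from plant import monitor, eyes
import cv2
s=monitor.read_state(); print({k:s[k] for k in('t','tool_pos','orientation','force','opening')})
for n in('scene','top'):
    cv2.imwrite(f'pics/{n}0.png',eyes.read_camera(n)); m=eyes.camera_model(n); print(n,m)
E
```

```text
{'t': 0.0, 'tool_pos': array([0.20985459, 0.56148087, 0.21757124]), 'orientation': array([-5.58958325e-01, -3.09097270e+00,  2.85624693e-03]), 'force': array([-0.17369504,  0.3613294 ,  0.17824671]), 'opening': 0.09322070159986022}
scene {'fx': 452.00409726771534, 'fy': 452.00409726771534, 'cx': 314.59356722795417, 'cy': 191.8586093097637, 'rvec': array([ 2.13427781, -1.14987021,  0.45587476]), 'tvec': array([-0.16452575,  0.52253823,  0.65493788])}
top {'fx': 409.3558788681144, 'fy': 409.3558788681144, 'cx': 329.10537051728306, 'cy': 200.1146125355191, 'rvec': array([ 2.18878388, -2.16375043,  0.07754189]), 'tvec': array([0.18019935, 0.58544306, 0.92938757])}
```

View pics/top0.png

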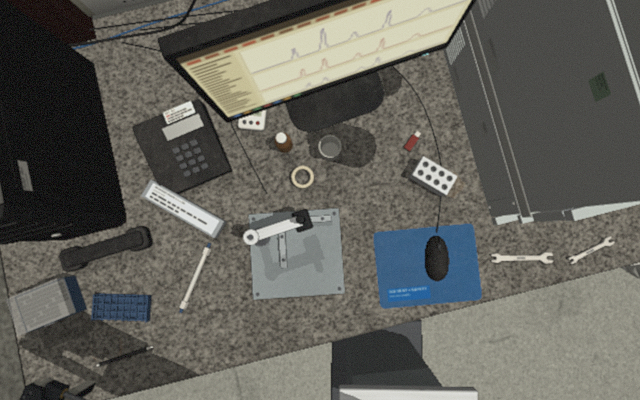

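View pics/scene0.png

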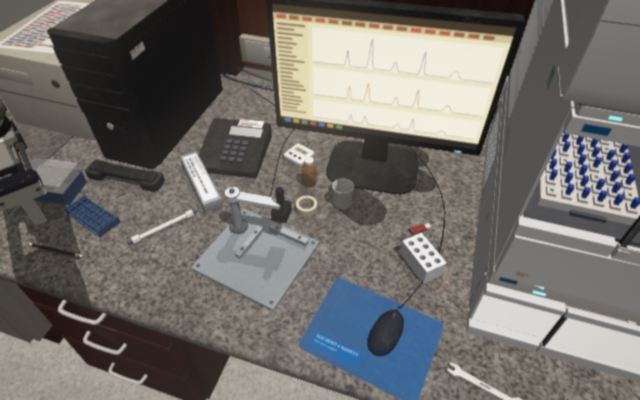

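The top view shows the jig at about (295,253), the arm pivot at (250,237), the knob near (303,217) and the block at (434,176). I'll enlarge this area.

Run:
```python
import cv2
i=cv2.imread('pics/top0.png')[125:303,235:470]
cv2.imwrite('pics/top_c.png',cv2.resize(i,None,fx=3.33,fy=3.33,interpolation=cv2.INTER_CUBIC))
j=cv2.imread('pics/scene0.png')[140:310,185:455]
cv2.imwrite('pics/scene_c.png',cv2.resize(j,None,fx=2.9,fy=2.9,interpolation=cv2.INTER_CUBIC))
```

```text
(no output)
```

View pics/top_c.png

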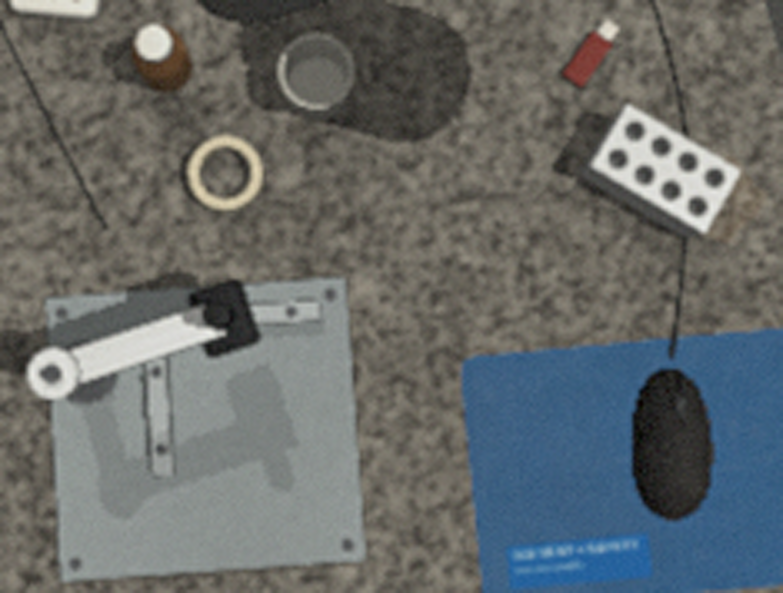

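View pics/scene_c.png

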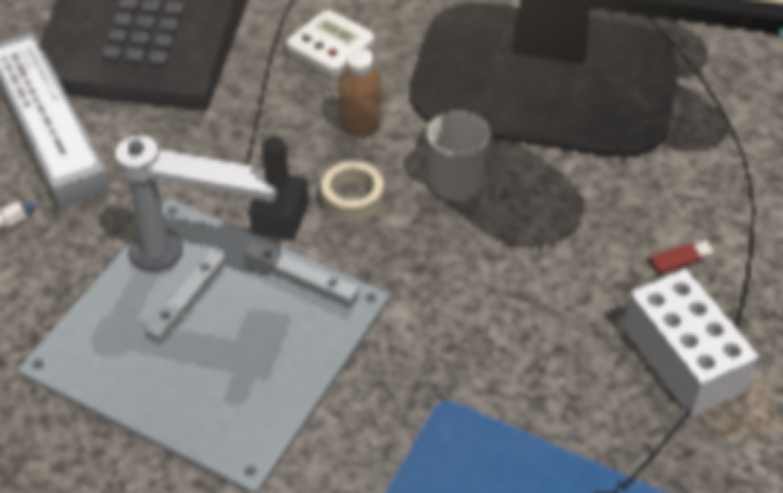

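The top crop shows jig plate corners at crop pixels (48,299), (345,280), (363,558), (62,580), block top corners at (628,105), (740,172), (706,234), (592,166), and the knob near (218,312). In the scene crop the knob top is at (275,146).

```bash
cat > h.py <<'E'
import numpy as np, cv2
from scipy.optimize import least_squares
from plant import monitor, eyes
def ray(n,px,z):
    m=eyes.camera_model(n);R=cv2.Rodrigues(m['rvec'])[0];c=-R.T@m['tvec']
    px=np.atleast_2d(px);d=np.c_[(px[:,0]-m['cx'])/m['fx'],(px[:,1]-m['cy'])/m['fy'],np.ones(len(px))]@R
    return (c+d*((z-c[2])/d[:,2])[:,None])[:,:2]
def proj(n,P):
    m=eyes.camera_model(n);K=np.array([[m['fx'],0,m['cx']],[0,m['fy'],m['cy']],[0,0,1]])
    return cv2.projectPoints(np.array(P,float).reshape(-1,3),m['rvec'],m['tvec'],K,None)[0].reshape(-1,2)
def rot(a): return np.array([[np.cos(a),-np.sin(a)],[np.sin(a),np.cos(a)]])
def fit(W,L,a0):
    f=lambda p:(L@rot(p[2]).T+p[:2]-W).ravel()
    r=least_squares(f,[*W.mean(0),a0]);return r.x,np.abs(r.fun).max()
T=lambda u:np.array([235,125])+np.array(u,float)/3.33
S=lambda u:np.array([185,140])+np.array(u,float)/2.9
E
python3 - <<'E'
from h import *
W=ray('top',T([(48,299),(345,280),(363,558),(62,580)]),.008)
L=np.array([(.1,.125),(.1,-.09),(-.1,-.09),(-.1,.125)])
j,e=fit(W,L,0);print('jig top',j,e)
Ws=ray('scene',S([(172,205),(388,297),(256,490),(20,370)]),.008)
print('jig scene',fit(Ws,L,0))
B=ray('top',T([(628,105),(740,172),(706,234),(592,166)]),.045)
Lb=np.array([(.025,.045),(.025,-.045),(-.025,-.045),(-.025,.045)])
b,e=fit(B,Lb,-.5);print('block top',b,e, 'rel deg',np.degrees(b[2]-j[2]))
Bs=ray('scene',S([(685,270),(757,353),(701,382),(630,292)]),.045)
print('block scene',fit(Bs,Lb,-.5))
ax=j[:2]+rot(j[2])@[.045,.098];print('axis',ax)
k=ray('top',T((218,312)),.162)[0]; k2=ray('scene',S((275,146)),.162)[0]
for q in(k,k2):
    v=rot(j[2]).T@(q-ax);print('knob',q,np.linalg.norm(q-ax),np.arctan2(v[0],-v[1]))
print('hinge top disc',ray('top',T((54,373)),.13))
for n,p,z in(('beaker',(316,70),.061),('tape',(226,173),.019),('bottle',(153,42),.082)):print(n,ray('top',T(p),z))
E
```

```text
jig top [0.4593479  0.24492272 0.07816627] 0.002580173598838331
jig scene (array([0.45609885, 0.24056235, 0.07765976]), np.float64(0.005856488222967415))
block top [ 0.64012332 -0.05479781 -0.53275241] 0.0011268730123836501 rel deg -35.00306229353864
block scene (array([ 0.63939129, -0.05507   , -0.51915145]), np.float64(0.0013525224840088557))
axis [0.496558   0.34613738]
knob [0.53463842 0.24207011] 0.11081567914821508 0.2726212521364438
knob [0.52968648 0.23859593] 0.11252848401940857 0.22066227902906277
hinge top disc [[0.49686033 0.34537722]]
beaker [[0.703221   0.18624575]]
tape [[0.63776339 0.24938662]]
bottle [[0.71652734 0.29480928]]
```

>>> arm_command:
  deltas:
    - [[2.7,-2.67,0,0,0,0],[2.7,-2.67,0,0,0,0],[2.7,-2.67,0,0,0,0],[2.7,-2.67,0,0,0,0],[2.7,-2.67,0,0,0,0],[2.7,-2.67,0,0,0,0],[2.7,-2.67,0,0,0,0],[2.7,-2.67,0,0,0,0],[2.7,-2.67,0,0,0,0],[2.7,-2.67,0,0,0,0],[2.7,-2.67,0,0,0,0],[2.6,-2.68,0,0,0,0]]
  gripper: 0.1
  squeeze: 10

```text
t: 1.1
tool_pos: [0.534, 0.2398, 0.2182]
orientation: [-0.559, -3.091, 0.0]
force: [-0.3, 0.5, 0.3]
opening: 0.0511
gripper_force: 0.0
```

Run:
```python
from h import *
s=monitor.read_state();print(s['t'],s['tool_pos'],s['orientation'],s['q'],s['opening'])
print('knob expected px',proj('wrist',[(.533,.241,.162),(.533,.241,.142)]),'tcp',proj('wrist',[s['tool_pos']]))
cv2.imwrite('pics/w1.png',eyes.read_camera('wrist'))
```

```text
1.1 [0.53401935 0.23981018 0.21822363] [-5.59139446e-01 -3.09091324e+00  3.89953388e-04] [ 3.34479802e-01  9.18695629e-02  1.53034866e+00  3.57150114e-05
  1.51994319e+00 -8.78393473e-01] 0.05114068653462149
knob expected px [[322.77831197 214.29155333]
 [322.67811649 206.95766646]] tcp [[321.79386177 245.87609426]]
```

View pics/w1.png

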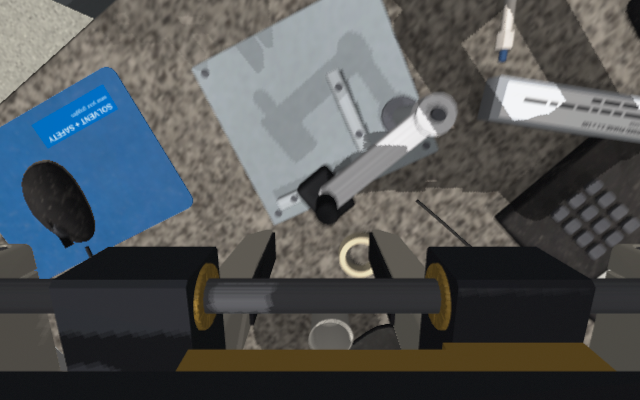

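The wrist view shows the knob top at about (328,209), against an expected (323,214).

Run:
```python
from h import *
k=ray('wrist',(328,209),.162)[0]
W=ray('wrist',[(194,70),(274,222)],.008); print('jig corners NR,FR',W)
j=np.array([.4593,.2449,.078]);
print([j[:2]+rot(j[2])@p for p in((-.1,-.09),(.1,-.09))])
ax=np.array([.4966,.3461]);print(k,np.linalg.norm(k-ax))
v=k-ax;a0=np.arctan2(v[0],-v[1])-j[2];a0=np.arctan2(v[0],-v[1])- (-j[2])*0
# direction world for arm angle a : rot(j)@(sin a,-cos a) = (sin(a+?)...)
vj=rot(j[2]).T@v;a0=np.arctan2(vj[0],-vj[1]);print('a0',a0)
A=np.linspace(a0,1.66,13);P=np.array([ax+rot(j[2])@(.11*np.array([np.sin(a),-np.cos(a)])) for a in A])
print(np.round(P[0],4),np.round(np.diff(P,axis=0)*100,2),P[-1])
```

```text
jig corners NR,FR [[0.37751764 0.14629689]
 [0.56848287 0.16044342]]
[array([0.36661693, 0.14738155]), array([0.56600884, 0.16296573])]
[0.53465133 0.24050609] 0.11224071248227063
a0 0.26787012565936547
[0.5339 0.2426] [[ 1.17  0.5 ]
 [ 1.11  0.63]
 [ 1.03  0.76]
 [ 0.93  0.87]
 [ 0.82  0.97]
 [ 0.71  1.06]
 [ 0.58  1.14]
 [ 0.44  1.2 ]
 [ 0.3   1.24]
 [ 0.16  1.27]
 [ 0.01  1.28]
 [-0.14  1.27]] [0.60506594 0.36440682]
```

>>> arm_command:
  deltas:
    - [[0,0.15,-2.15,0,0,0],[0,0,-2.15,0,0,0],[0,0,-2.15,0,0,0],[0,0,-2.15,0,0,0],[0,0,0,0,0,0],[0,0,0,0,0,0]]

```text
t: 1.65
tool_pos: [0.5316, 0.2426, 0.1311]
orientation: [-0.558, -3.088, 0.003]
force: [0.3, -0.1, -0.3]
opening: 0.0512
gripper_force: 0.0
```

>>> arm_command:
  deltas:
    - [[0,0,0,0,0,0],[0,0,0,0,0,0],[0,0,0,0,0,0],[0,0,0,0,0,0],[0,0,0,0,0,0],[0,0,0,0,0,0]]
  gripper: -1
  squeeze: 8

```text
t: 2.15
tool_pos: [0.5332, 0.2441, 0.1335]
orientation: [0.559, 3.091, 0.003]
force: [-0.4, 0.7, 2.8]
opening: 0.0182
gripper_force: 8.0
```

>>> arm_command:
  deltas:
    - [[1.17,0.5,0,0,0,0],[1.11,0.63,0,0,0,0],[1.03,0.76,0,0,0,0],[0.93,0.87,0,0,0,0],[0.82,0.97,0,0,0,0],[0.71,1.06,0,0,0,0],[0.58,1.14,0,0,0,0],[0.44,1.2,0,0,0,0],[0.3,1.24,0,0,0,0],[0.16,1.27,0,0,0,0],[0.01,1.28,0,0,0,0],[-0.14,1.27,0,0,0,0]]

```text
t: 3.15
tool_pos: [0.6049, 0.3654, 0.1332]
orientation: [0.56, 3.09, 0.0]
force: [0.4, -3.2, 3.8]
opening: 0.0177
gripper_force: 8.0
```

>>> arm_command:
  deltas:
    - [[0,0,0,0,0,0],[0,0,0,0,0,0],[0,0,0,0,0,0]]

```text
t: 3.4
tool_pos: [0.6048, 0.3655, 0.1332]
orientation: [0.558, 3.09, 0.002]
force: [5.7, 2.6, 1.7]
opening: 0.0177
gripper_force: 8.0
```

>>> arm_command:
  deltas:
    - [[0,0,0,0,0,0],[0,0,0,0,0,0],[0,0,0,0,0,0],[0,0,1.5,0,0,0],[0,0,2.5,0,0,0],[0,0,2.5,0,0,0],[0,0,2.5,0,0,0]]
  gripper: 0.1

```text
t: 3.98
tool_pos: [0.6039, 0.3645, 0.2243]
orientation: [-0.559, -3.091, 0.001]
force: [0.1, 0.2, 0.6]
opening: 0.0511
gripper_force: 0.0
```

>>> arm_command:
  deltas:
    - [[0.17,-2,0,0,0,-5],[0.17,-2,0,0,0,-5],[0.17,-2,0,0,0,-5],[0.17,-2,0,0,0,-5],[0.17,-2,0,0,0,-5],[0.17,-2,0,0,0,-5],[0.17,-2,0,0,0,-5],[0.17,-2,0,0,0,-5],[0.17,-2,0,0,0,-5],[0.17,-2,0,0,0,-5],[0.17,-2,0,0,0,-5],[0.17,-2,0,0,0,-5]]
  gripper: 0.75

```text
t: 4.98
tool_pos: [0.6245, 0.1238, 0.2238]
orientation: [2.035, 2.393, 0.0]
force: [0.1, 0.2, -0.4]
opening: 0.0813
gripper_force: 0.0
```

>>> arm_command:
  deltas:
    - [[0.17,-2,-0.5,0,0,-5],[0.17,-2,-0.5,0,0,-5],[0.17,-2,-0.5,0,0,-5],[0.17,-2,-0.5,0,0,-5],[0.17,-2,-0.5,0,0,-5],[0.17,-2,-0.5,0,0,-5],[0.17,-2,-0.5,0,0,-5],[0.17,-2,-0.5,0,0,-5],[0,0,0,0,0,0],[0,0,0,0,0,0]]

```text
t: 5.82
tool_pos: [0.638, -0.0361, 0.1831]
orientation: [-2.728, -1.558, 0.001]
force: [0.7, 0.2, -0.5]
opening: 0.0814
gripper_force: 0.0
```

Run:
```python
from h import *
s=monitor.read_state();print(s['t'],s['tool_pos'],s['orientation'],s['q'],s['opening'])
p=s['tool_pos']; R=cv2.Rodrigues(s['orientation'])[0];print('yaw y',np.degrees(np.arctan2(R[1,1],R[0,1])))
L=np.array([(.025,.045),(.025,-.045),(-.025,-.045),(-.025,.045)])
print(proj('wrist',[[*(rot(-.53)@l+[.640,-.055]),.045] for l in L]))
a=eyes.read_camera('wrist'); b=eyes.read_camera('top')[120:310,200:480]
b=cv2.resize(b,None,fx=1.43,fy=1.43)
c=np.zeros((600,640,3),np.uint8);c[:330]=a[:330] ; c[330:330+min(270,b.shape[0]),:b.shape[1]]=b[:270]
cv2.imwrite('pics/w2.png',c)
```

```text
5.8167 [ 0.63800368 -0.03609565  0.1830857 ] [-2.72777965e+00 -1.55751089e+00  5.40477479e-04] [-1.36822477e-01  2.52880345e-01  1.41493863e+00  1.67213624e-04
  1.47433583e+00  3.96340102e-01] 0.08135715893755656
yaw y -30.548892014087283
[[360.77004163 160.10217119]
 [358.44923233 249.4722238 ]
 [308.81998307 249.60381839]
 [307.58250342 160.26820791]]
```

View pics/w2.png

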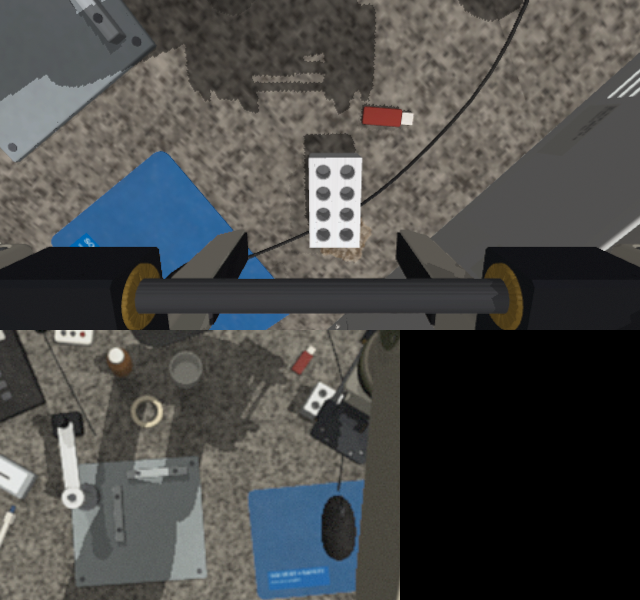

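Run:
```python
from h import *
c=np.array([.641,-.0535]);R=rot(-.533)
for z in(.104,.2):
  P=[[*(c+R@[.094,s*.0375]),z] for s in(1,-1)]
  print(z,np.round(P,3).tolist(),'top',proj('top',P).round(),'scene',proj('scene',P).round())
print('instrument bench line, top px',ray('top',[(445,70),(495,220)],0),'scene',ray('scene',[(497,150),(470,310)],0))
```

```text
0.104 [[0.741, -0.069, 0.104], [0.703, -0.134, 0.104]] top [[448. 126.]
 [478. 143.]] scene [[454. 206.]
 [477. 230.]]
0.2 [[0.741, -0.069, 0.2], [0.703, -0.134, 0.2]] top [[462. 113.]
 [496. 132.]] scene [[464. 174.]
 [489. 198.]]
instrument bench line, top px [[ 0.90763209 -0.09248377]
 [ 0.54235885 -0.2068318 ]] scene [[ 1.11005357 -0.07457542]
 [ 0.58941694 -0.18714639]]
```

The wrist view shows the block at columns 309–361 and rows 157–247, squared to the fingers and within about 3 mm of the prediction. The camera arm is swung back, and the gripper body clears the instrument by about 2 cm.

>>> arm_command:
  deltas:
    - [[0.15,-0.9,-2,0,0,0],[0.15,-0.85,-2,0,0,0],[0,0,-2,0,0,0],[0,0,-2,0,0,0],[0,0,-2,0,0,0],[0,0,-1,0,0,0],[0,0,0,0,0,0]]

```text
t: 6.5
tool_pos: [0.6394, -0.0512, 0.0699]
orientation: [-2.723, -1.56, 0.006]
force: [-1.2, 0.4, -0.5]
opening: 0.0813
gripper_force: 0.0
```

>>> arm_command:
  deltas:
    - [[0,0,-1.5,0,0,0],[0,0,-1.5,0,0,0],[0,0,-1.2,0,0,0],[0,0,-0.8,0,0,0],[0,0,0,0,0,0],[0,0,0,0,0,0]]

```text
t: 7.0
tool_pos: [0.6413, -0.0524, 0.0229]
orientation: [-2.727, -1.559, 0.0]
force: [0.2, -0.4, -0.6]
opening: 0.0815
gripper_force: 0.0
```

>>> arm_command:
  deltas:
    - [[0,0,-0.3,0,0,0],[0,0,0,0,0,0],[0,0,0,0,0,0],[0,0,0,0,0,0],[0,0,0,0,0,0],[0,0,0,0,0,0],[0,0,0,0,0,0],[0,0,0,0,0,0]]
  gripper: -1
  squeeze: 40

```text
t: 7.67
tool_pos: [0.6417, -0.0527, 0.0201]
orientation: [2.727, 1.559, 0.001]
force: [0.1, -0.6, 2.2]
opening: 0.0493
gripper_force: 40.0
```

>>> arm_command:
  deltas:
    - [[0,0,1,0,0,0],[0,0,2,0,0,0],[0,0,2,0,0,0],[0,0,2,0,0,0],[0,0,0,0,0,0],[0,0,0,0,0,0]]

```text
t: 8.17
tool_pos: [0.642, -0.0527, 0.0907]
orientation: [2.726, 1.558, 0.003]
force: [0.0, 0.0, -6.4]
opening: 0.0498
gripper_force: 40.0
```

>>> arm_command:
  deltas:
    - [[-1.26,2.29,0,0,0,2.92],[-1.26,2.29,0,0,0,2.92],[-1.26,2.29,0,0,0,2.92],[-1.26,2.29,0,0,0,2.92],[-1.26,2.29,0,0,0,2.92],[-1.26,2.29,0,0,0,2.92],[-1.26,2.29,0,0,0,2.92],[-1.26,2.29,0,0,0,2.92],[-1.26,2.29,0,0,0,2.92],[-1.26,2.29,0,0,0,2.92],[-1.26,2.29,0,0,0,2.92],[-1.24,2.31,0,0,0,2.88]]

```text
t: 9.17
tool_pos: [0.4878, 0.2228, 0.0872]
orientation: [-2.128, -2.308, 0.005]
force: [0.2, 0.3, -5.1]
opening: 0.0499
gripper_force: 40.0
```

>>> arm_command:
  deltas:
    - [[0,0,0,0,0,0],[0,0,0,0,0,0]]

```text
t: 9.33
tool_pos: [0.4881, 0.223, 0.0875]
orientation: [-2.129, -2.308, 0.005]
force: [-0.8, -0.2, -4.8]
opening: 0.0497
gripper_force: 40.0
```

Run:
```python
from h import *
s=monitor.read_state();print(s['t'],s['tool_pos'],s['force'],s['opening'])
R=cv2.Rodrigues(s['orientation'])[0];print('yaw y',np.degrees(np.arctan2(R[1,1],R[0,1])))
w=eyes.read_camera('wrist');cv2.imwrite('pics/w3raw.png',w)
j=np.array([.4593,.2449,.078]);J=lambda x,y,z:[*(j[:2]+rot(j[2])@[x,y]),z]
names=['far in R top','far in L','side in near','side in far','FR','NR','FL','NL']
P=[J(.07,-.07,.022),J(.07,.03,.022),J(-.03,.04,.022),J(.06,.04,.022),J(.1,-.09,.008),J(-.1,-.09,.008),J(.1,.125,.008),J(-.1,.125,.008)]
for n,p in zip(names,proj('wrist',P).round(1)):print(n,p)
cv2.imwrite('pics/w3.png',cv2.resize(w[0:330,60:600],None,fx=1.48,fy=1.48))
print(eyes.camera_model('wrist'))
```

```text
9.3333 [0.48813758 0.22299818 0.08745492] [-0.81639939 -0.24880196 -4.7917304 ] 0.04972817496103204
yaw y 4.63564450485342
far in R top [376.5 267.8]
far in L [382.6 137.2]
side in near [239.7 122.4]
side in far [368.9 122.6]
FR [408.7 282.4]
NR [169.7 281.8]
FL [430.   -7.2]
NL [133.7  -7.4]
{'fx': 323.13753263089416, 'fy': 323.13753263089416, 'cx': 321.76191317471546, 'cy': 200.25944821878107, 'rvec': array([-2.89391931, -0.11530952, -0.01076331]), 'tvec': array([-0.5044554 ,  0.18045678,  0.30780913])}
```

View pics/w3.png

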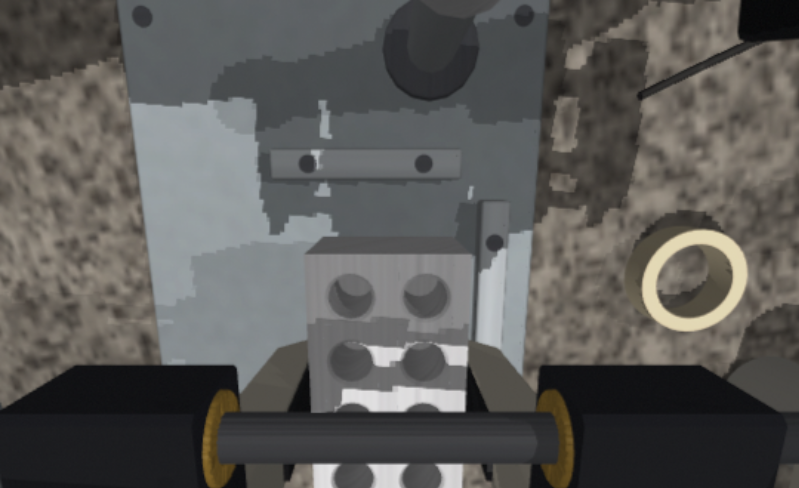

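Fence edges match the prediction within about 2 px: the far fence inner corner is at image (384,135) and the side fence inner edge at row 120. Descending.

>>> arm_command:
  deltas:
    - [[0,0,-1.5,0,0,0],[0,0,-1.5,0,0,0],[0,0,-1.3,0,0,0],[0,0,-0.7,0,0,0],[0,0,-0.4,0,0,0],[0,0,0,0,0,0],[0,0,0,0,0,0]]

```text
t: 9.97
tool_pos: [0.4905, 0.2222, 0.0357]
orientation: [-2.133, -2.306, 0.0]
force: [-1.0, -0.1, -4.3]
opening: 0.0496
gripper_force: 40.0
```

>>> arm_command:
  deltas:
    - [[0,0,-0.2,0,0,0],[0,0,-0.2,0,0,0],[0,0,0,0,0,0],[0,0,0,0,0,0]]

```text
t: 10.3
tool_pos: [0.4904, 0.2225, 0.0319]
orientation: [2.132, 2.307, 0.0]
force: [0.1, -0.8, -4.8]
opening: 0.0497
gripper_force: 40.0
```

>>> arm_command:
  deltas:
    - [[0,0,-0.15,0,0,0],[0,0,-0.15,0,0,0],[0,0,0,0,0,0],[0,0,0,0,0,0]]

```text
t: 10.63
tool_pos: [0.4901, 0.2224, 0.0285]
orientation: [-2.132, -2.307, 0.0]
force: [0.0, 0.2, -4.7]
opening: 0.0496
gripper_force: 40.0
```

>>> arm_command:
  deltas:
    - [[0,0,-0.1,0,0,0],[0,0,0,0,0,0],[0,0,0,0,0,0]]

```text
t: 10.88
tool_pos: [0.4907, 0.2226, 0.0281]
orientation: [2.132, 2.307, 0.001]
force: [0.4, -0.4, -1.1]
opening: 0.0499
gripper_force: 40.0
```

>>> arm_command:
  deltas:
    - [[0,0,-0.05,0,0,0],[0.3,0.02,0,0,0,0],[0.4,0.03,0,0,0,0],[0.3,0.03,0,0,0,0],[0.2,0.02,0,0,0,0],[0,0,0,0,0,0],[0,0,0,0,0,0]]

```text
t: 11.47
tool_pos: [0.5035, 0.2237, 0.028]
orientation: [2.132, 2.306, 0.003]
force: [-0.2, -0.6, 4.9]
opening: 0.0495
gripper_force: 40.0
```

>>> arm_command:
  deltas:
    - [[0.1,0.01,0,0,0,0],[0.1,0.01,0,0,0,0],[0,0,0,0,0,0],[0,0,0,0,0,0]]

```text
t: 11.8
tool_pos: [0.5052, 0.2239, 0.028]
orientation: [2.132, 2.306, 0.002]
force: [-2.4, -0.3, 6.4]
opening: 0.0494
gripper_force: 40.0
```

>>> arm_command:
  deltas:
    - [[0.1,0.01,0,0,0,0],[0.1,0.01,0,0,0,0],[0,0,0,0,0,0],[0,0,0,0,0,0]]

```text
t: 12.13
tool_pos: [0.5072, 0.2241, 0.028]
orientation: [2.132, 2.306, 0.002]
force: [-1.7, 0.3, 5.2]
opening: 0.0496
gripper_force: 40.0
```

>>> arm_command:
  deltas:
    - [[0.1,0.01,0,0,0,0],[0,0,0,0,0,0],[0,0,0,0,0,0]]

```text
t: 12.38
tool_pos: [0.5075, 0.2241, 0.028]
orientation: [-2.132, -2.307, -0.0]
force: [-6.5, -1.2, 9.4]
opening: 0.0496
gripper_force: 40.0
```

>>> arm_command:
  deltas:
    - [[-0.02,0.3,0,0,0,0],[-0.03,0.4,0,0,0,0],[-0.03,0.4,0,0,0,0],[-0.02,0.3,0,0,0,0],[0,0,0,0,0,0],[0,0,0,0,0,0]]

```text
t: 12.88
tool_pos: [0.5064, 0.2377, 0.028]
orientation: [2.132, 2.307, -0.001]
force: [-7.3, -4.3, 11.0]
opening: 0.0496
gripper_force: 40.0
```

>>> arm_command:
  deltas:
    - [[-0.01,0.1,0,0,0,0],[-0.01,0.1,0,0,0,0],[0,0,0,0,0,0],[0,0,0,0,0,0]]

```text
t: 13.22
tool_pos: [0.5062, 0.2393, 0.028]
orientation: [2.132, 2.307, -0.002]
force: [-6.7, -6.0, 11.8]
opening: 0.0497
gripper_force: 40.0
```

>>> arm_command:
  deltas:
    - [[-0.01,0.1,0.02,0,0,0],[-0.01,0.1,0,0,0,0],[0,0,0,0,0,0],[0,0,0,0,0,0]]

```text
t: 13.55
tool_pos: [0.506, 0.2413, 0.028]
orientation: [2.132, 2.307, -0.002]
force: [-7.0, -5.4, 9.2]
opening: 0.05
gripper_force: 40.0
```

>>> arm_command:
  deltas:
    - [[-0.01,0.1,0,0,0,0],[0,0,0,0,0,0],[0,0,0,0,0,0]]

```text
t: 13.8
tool_pos: [0.506, 0.2423, 0.028]
orientation: [2.132, 2.307, -0.002]
force: [-6.1, -4.6, 9.9]
opening: 0.0497
gripper_force: 40.0
```

>>> arm_command:
  deltas:
    - [[-0.01,0.1,0,0,0,0],[0,0,0,0,0,0],[0,0,0,0,0,0]]

```text
t: 14.05
tool_pos: [0.5059, 0.2433, 0.028]
orientation: [2.132, 2.307, -0.002]
force: [-5.7, -5.0, 9.4]
opening: 0.0498
gripper_force: 40.0
```

>>> arm_command:
  deltas:
    - [[-0.01,0.1,0,0,0,0],[0,0,0,0,0,0],[0,0,0,0,0,0]]

```text
t: 14.3
tool_pos: [0.5058, 0.2443, 0.028]
orientation: [2.132, 2.307, -0.002]
force: [-5.1, -5.6, 8.8]
opening: 0.0496
gripper_force: 40.0
```

>>> arm_command:
  deltas:
    - [[-0.01,0.1,0,0,0,0],[0,0,0,0,0,0],[0,0,0,0,0,0]]

```text
t: 14.55
tool_pos: [0.5057, 0.2453, 0.028]
orientation: [2.132, 2.307, -0.001]
force: [-5.2, -5.4, 8.8]
opening: 0.0497
gripper_force: 40.0
```

>>> arm_command:
  deltas:
    - [[-0.01,0.1,0,0,0,0],[0,0,0,0,0,0],[0,0,0,0,0,0]]

```text
t: 14.8
tool_pos: [0.5057, 0.2459, 0.028]
orientation: [2.132, 2.306, -0.002]
force: [-4.9, -6.5, 10.3]
opening: 0.05
gripper_force: 40.0
```

>>> arm_command:
  deltas:
    - [[-0.01,0.1,0,0,0,0],[0,0,0,0,0,0],[0,0,0,0,0,0]]

```text
t: 15.05
tool_pos: [0.5057, 0.2459, 0.028]
orientation: [2.131, 2.305, -0.004]
force: [-5.2, -11.9, 11.7]
opening: 0.0497
gripper_force: 40.0
```

>>> arm_command:
  deltas:
    - [[0.1,0.01,0,0,0,0],[0,0,0,0,0,0],[0,0,0,0,0,0]]

```text
t: 15.3
tool_pos: [0.5058, 0.2459, 0.028]
orientation: [2.132, 2.306, -0.007]
force: [-10.6, -12.6, 16.0]
opening: 0.05
gripper_force: 40.0
```

>>> arm_command:
  deltas:
    - [[0.07,0.1,0,0,0,0],[0.07,0.1,0,0,0,0],[0,0,0,0,0,0],[0,0,0,0,0,0]]
  squeeze: 55

```text
t: 15.63
tool_pos: [0.5058, 0.2461, 0.028]
orientation: [2.132, 2.306, -0.014]
force: [-18.0, -21.8, 27.0]
opening: 0.0494
gripper_force: 55.0
```

Run:
```python
from h import *
s=monitor.read_state();print(s['t'],s['tool_pos'],s['force'],s['wrist_torque'],s['opening'],s['gripper_force'])
R=cv2.Rodrigues(s['orientation'])[0];print('yaw y',np.degrees(np.arctan2(R[1,1],R[0,1])),R[:,2])
w=eyes.read_camera('wrist');t=eyes.read_camera('top')
c=np.zeros((600,800,3),np.uint8)
c[:390]=cv2.resize(w[70:265,200:600],(800,390),interpolation=cv2.INTER_CUBIC)
c[390:,:420]=cv2.resize(t[120:260,200:480],(420,210));sc=eyes.read_camera('scene')[140:280,185:437];c[390:,422:]=cv2.resize(sc,(378,210))
cv2.imwrite('pics/w4.png',c)
```

```text
15.6333 [0.50577016 0.24610883 0.02798389] [-17.99588661 -21.84164559  27.03676381] [-3.55169362  3.10365626  0.27436844] 0.0493956259683192 55.03023147583008
yaw y 4.499659956215131 [-0.00555828 -0.00701343 -0.99995996]
```

View pics/w4.png

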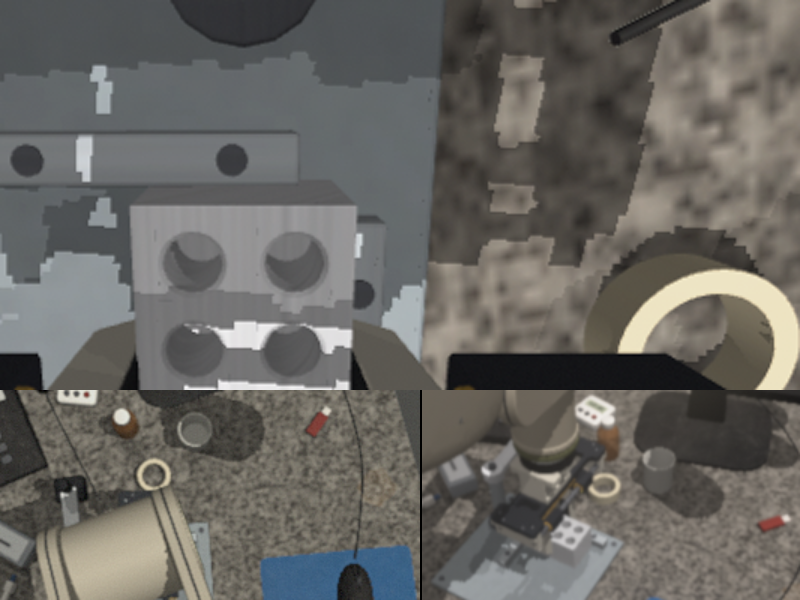

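The block sits in the corner: its end meets the side fence inner edge at row 183 and its long side the far fence at column 356. The camera arm is back and the bystanders have not moved. The push has tilted the tool by about 0.5°, so I'll correct that.

>>> arm_command:
  deltas:
    - [[0,0,0,0.4,-0.3,0],[0,0,0,0,0,0],[0,0,0,0,0,0],[0,0,0,0,0,0]]

```text
t: 16.12
tool_pos: [0.5057, 0.2462, 0.0279]
orientation: [-2.132, -2.307, 0.0]
force: [-16.8, -20.7, 24.6]
opening: 0.0496
gripper_force: 55.0
```

Run:
```python
from h import *
s=monitor.read_state();print(s['t'],s['tool_pos'],s['force'],s['wrist_torque'],s['opening'],s['gripper_force'])
R=cv2.Rodrigues(s['orientation'])[0];print('yaw y',np.degrees(np.arctan2(R[1,1],R[0,1])),R[:,2])
```

```text
16.1167 [0.50573983 0.24620072 0.02792136] [-16.75377343 -20.72153601  24.56249638] [-3.72608662  3.54028102  0.34019573] 0.04960883816440023 55.02480983734131
yaw y 4.5047297899441325 [-3.08271703e-04  1.79004778e-04 -9.99999936e-01]
```

```bash
python3 -c "
from plant import ticket
print(ticket.close_job())"
```

```text
the job is handed in; nothing more can be done
None
```

The job is handed in at about 16 s: the camera arm is swung back to roughly 1.66 rad, and the block is held flat in the corner with a 55 N grip, pressed at about 17 N towards the far fence and 21 N towards the side fence; the beaker, tape roll and bottle were not touched.

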